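Flip the test board against the plate's step

TASK

The small test board in front of the low aluminium test plate lies wrong side up, with its green face on the bench. With the fingertips push it up against the plate's front step, tip it up there until it flips over onto the plate with its green face up, then push it along the plate until it lies flush and square against the black stop bar. Never pick the board up, and leave everything else where it stands.

Things in the scene. Friction and masses are not known exactly. Their poses are not given: they have to be found in the camera images.
- board: Board to be flipped: rigid, loose, 70 x 60 x 8 mm (own x, y, z), about 90 g. One face bare aluminium, the other green with gold pads. Origin at its centre. z: outward normal of the bare face, up at the start, must end down (green up). It starts flat on the bench, x pointing within 0.2 rad towards the plate's step, leading edge some 5 to 40 mm short of it, up to 20 mm off the plate's middle line.
- board_lead (a point): Middle of the board's leading 60 mm edge, 35 mm along its x from the centre, at half thickness; nearest the step at the start. It stays low while the board tips up about the foot of the step; after the flip it is the edge nearest the robot and may overhang the step by some 10 mm.
- board_trail (a point): Middle of the opposite 60 mm edge, 35 mm along -x from the board's centre, at half thickness; the edge nearest the robot at the start. It swings up and over in the flip and then meets the stop bar. Pressed inwards with 5 to 10 N by a rising fingertip, its 8 mm high end face sticks to it (friction about 0.6) and rises with it, the board turning about the foot of the step.
- test_plate: Fixed low aluminium test plate on the bench, 130 mm deep (x), 200 mm wide (y), 10 mm high. Origin at bench level under the middle of its front edge; x points inwards over the plate, away from the robot, z up. Its front side (x = 0, z 0 to 10 mm) is the upright step. The board is home when its centre is at x = 65 mm, z = 14 mm.
- stop (a point): Middle of the lower front edge of the black stop bar, on the plate's top at x = 100 mm, z = 10 mm of the plate. The bar is fixed across the plate, 130 mm long (y), 12 mm thick, 14 mm high above the plate's top.
- load: Short brass waveguide load, 31 x 19 x 19 mm, loose on the plate near its left (+y) end. Leave it. Origin under its centre.
- red_cap: Small red protective cap, 18 mm across, 16 mm high, loose on the plate near its right (-y) end. Leave it. Origin under its centre.
- waveguide: Brass waveguide section with two flanges, 55 x 19 x 19 mm, loose on the bench. Leave it. Origin under its centre.
- green_cap: Green plastic cap, 32 mm across, 24 mm high, on the bench. Leave it. Origin under its centre.
- black_knob: Black plastic knob, 28 mm across, 30 mm high, on the bench. Leave it. Origin under its centre.
- jar: Small amber jar with white lid, 42 mm across, 55 mm high, on the bench. Leave it. Origin under its centre.
- screwdriver: Red-handled screwdriver, 160 mm long, lying on the bench. Leave it. Its x axis runs along it.
Mind the look-alikes: they are no part of the job. Of the things that look like the board, take the one that is farthest to the robot's left at the start. Several things have the shape of the test_plate; the one meant has the colours described above.

How it is judged:
By the outcome, as a careful person would: the job done as asked, in the order asked, and still so for the second after the job is handed in, with the robot touching nothing.
It also fails if it takes over 56 s, if anything falls off the work surface, if the arm or the gripper's body presses on something with over 40 N, if the wrist force passes 120 N, or if a joint passes its speed limit or range.

ROBOT

A 6-joint arm with a two-finger parallel gripper is mounted at the origin on the work surface. World frame = base frame: x ahead of the robot, y to its left, z up, the work surface at z = 0. Lengths are in mm, angles in rad, forces in N, time in s.
With the tool pointing down it reaches from about 275 to 825 mm from the base axis. Payload 5.2 kg.
Tool frame: the origin (TCP) lies between the finger pads; the fingertips stand tips_ahead ahead of it and the grasp point (between the pads) lies 3 mm ahead of it (tips_ahead is the distance from the TCP to the fingertips, in mm); z points along the fingers, y is the direction in which the jaws open and shut (so a half turn about z gives the same grasp; the last joint's range is limited). The gripper opens to 93 mm and grips with 3 to 60 N. Pads are 15 mm wide; open, the fingers measure 128 mm over their backs; the gripper's body (75 mm by 188 mm) begins 65 mm behind the grasp point.
Start: joints at [0.914, 0.259, 1.535, -0, 1.348, -0.203], TCP at [241.091, 494.348, 240.653] pointing down, gripper open.
Joint ranges: [-3.14, 3.14], [-0.91, 2.08], [0.19, 2.58], [-1.22, 4.36], [0.22, 2.71], [-3.12, 3.12]. Speed limits (rad/s): [2.57, 2.57, 3.14, 3.14, 3.14, 3.14].

INTERFACE

Orientations are given as [roll, pitch, yaw] about the fixed x, y, z axes, in that order (R = Rz(yaw) Ry(pitch) Rx(roll)).
In Python, from bench import * gives the robot as it stands. The module is installed in compiled form; this text tells all that it offers.
- The arm moves only by the tool carry_out, never from a script. Its argument "deltas" is one flat list of numbers, 7 for each row, row after row: the closure, from 0 (fully open) to 1 (shut), then the shift along the tool's x, y, z as a fraction of full scale, then the turn, a rotation vector about the tool's x, y, z as a fraction of full scale. In form: [jaw, dx, dy, dz, rx, ry, rz, jaw, dx, dy, dz, rx, ry, rz, ...]. A call has 1 to 5 rows; each row is the pose to reach, as a shift and turn from the pose measured when the call began, along the tool's axes at that moment; what a row does not reach only later rows make up. Full scale, the value 1, is 750 mm for a shift and 30 degrees for a turn. A row lasts 1/10 s, in which the tool goes at most 50 mm and 8.59 degrees, less where a joint would pass 70% of its speed; a pose out of reach is approached as far as the arm can. A call with a number of a shift or a turn outside -1 to 1 is refused whole. A call with a gripper value outside its range is refused whole. The fingers move at their own pace and stop on an object; "newtons" is the grip in N (left out, the last holds). Time passes only in rows, so rows that repeat a pose let the fingers close. It gives the time, the measured TCP pose, the force and the opening at its end, in the units of the state.
- get_state(): the state, without advancing time (a new reading comes with each control period).
- get_image(name): name is "scene" or "top"; returns the picture (400x640x3 uint8, red, green, blue); there is no depth.
- camera_params(name): a dict with "camera_matrix" (3x3 intrinsics, pixels), "extrinsics" (4x4, takes a point from camera to world coordinates). Camera axes: x right, y up, looking along -z (the intrinsics and any distortion apply to the point x, -y, -z); pixel columns grow to the right and rows downward; lengths in mm; the calibration is good to about 2 mm. A picture is of the moment at which its call begins. camera_params takes no time and is no camera call.
- job_done(): hands the job in, once; it reports no verdict.
The state is a dict: "time_s": time; "qpos": joint angles; "joint_velocities": joint speeds; "effort": joint torques, N m; "tcp_pos": TCP position; "tool_rot": TCP orientation; "ft_force": force on the tool from outside, world axes, zero at the start; "ft_torque": the same for the moment, N m; "finger_gap": finger opening in mm.
Only numpy, scipy, OpenCV 4.12 (cv2) and the standard library are available. Lean on these libraries where they do the work, as an engineer would, in place of code of your own. Each camera call takes 0.05 s, during which the arm holds its last target. There are 200 camera calls.

## Working session

There is one attempt and no reset: what is moved stays moved. The work goes in short steps, Python scripts to look and compute and a tool call to move; the robot and the scene stay as the last step left them, time stands still between calls to the robot, and variables do not carry over. Pictures are saved under pics/ and viewed, on a budget of 10 in all, crops included, one or two more only if the job needs it, and the job is handed in when it is done.

Besides the shell and the picture viewer there is one more tool, called after "Call:" as name(argument=value, ...) on one line, values as JSON. carry_out: Moves the arm, as the interface text tells. Shift numbers are shares of 750 mm and turn numbers shares of 30 degrees, none past 1 either way. Its arguments: {"type":"object","properties":{"deltas":{"type":"array","items":{"type":"number"}},"newtons":{"type":"number"}},"required":["deltas"]}

```bash
mkdir -p pics; python3 - <<'E'
from bench import *
import cv2
for n in ("top","scene"):
    im=get_image(n); cv2.imwrite(f"pics/{n}0.png",im[:,:,::-1])
    p=camera_params(n); print(n,p)
print(get_state())
E
```

```text
top {'camera_matrix': array([[371.5348113 ,   0.        , 320.93096122],
       [  0.        , 371.5348113 , 198.58064098],
       [  0.        ,   0.        ,   1.        ]]), 'extrinsics': array([[ 4.18329326e-03,  9.88356848e-01, -1.52096158e-01,
         2.85306895e+02],
       [-9.99989899e-01,  4.38467691e-03,  9.88680103e-04,
        -1.70387497e+01],
       [ 1.64406126e-03,  1.52090486e-01,  9.88365206e-01,
         1.16074923e+03],
       [ 0.00000000e+00,  0.00000000e+00,  0.00000000e+00,
         1.00000000e+00]])}
scene {'camera_matrix': array([[396.62562977,   0.        , 318.18728497],
       [  0.        , 396.62562977, 194.70709769],
       [  0.        ,   0.        ,   1.        ]]), 'extrinsics': array([[ 3.28503565e-01, -5.59636755e-01,  7.60849598e-01,
         1.17627551e+03],
       [ 9.44366423e-01,  1.80931594e-01, -2.74655815e-01,
        -2.49677122e+02],
       [ 1.60457583e-02,  8.08746228e-01,  5.87938834e-01,
         6.04473665e+02],
       [ 0.00000000e+00,  0.00000000e+00,  0.00000000e+00,
         1.00000000e+00]])}
{'time_s': 0.1, 'qpos': array([ 9.14234442e-01,  2.59253317e-01,  1.53593717e+00, -2.38589919e-05,
        1.34800473e+00, -2.02799066e-01]), 'joint_velocities': array([ 0.00148924, -0.00113961, -0.00304845, -0.00034243, -0.0037042 ,
       -0.00150615]), 'effort': array([ 1.90863597e-03, -4.38212800e+01, -2.84641975e+01,  7.19127757e-02,
        3.62098881e-02, -3.78172399e-05]), 'tcp_pos': array([240.80210498, 493.99025801, 239.92449588]), 'tool_rot': array([-3.14001825e+00, -2.99991076e-04,  2.68783489e+00]), 'ft_force': array([-0.34317897,  0.38245322,  0.06750647]), 'ft_torque': array([-0.0133638 ,  0.01362223,  0.0686572 ]), 'finger_gap': 93.06242426781313}
```

View pics/top0.png

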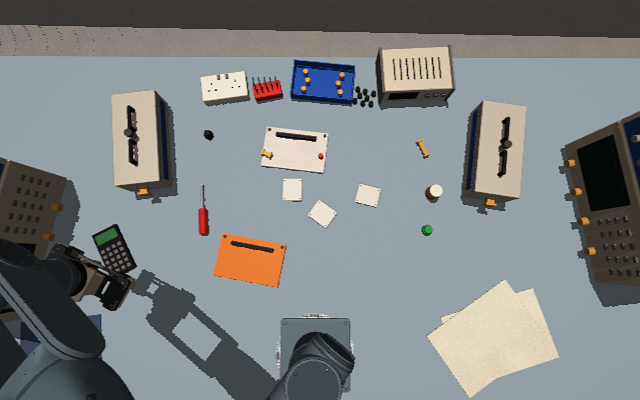

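View pics/scene0.png

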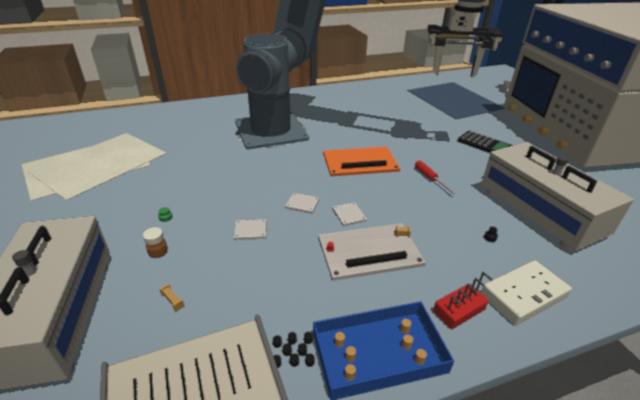

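The top picture shows the right board at about (292,190), farthest to the left of the three. The grey plate is at about (295,149), with the black bar at (295,136), the load at (267,154) and the red cap at (321,156). The orange plate is the look-alike.

```bash
cat > h.py <<'E'
from bench import *
import numpy as np, cv2
def ray(n,uv,z):
    p=camera_params(n);K=p["camera_matrix"];E=p["extrinsics"]
    uv=np.atleast_2d(np.asarray(uv,float))
    d=np.c_[(uv[:,0]-K[0,2])/K[0,0],-(uv[:,1]-K[1,2])/K[1,1],-np.ones(len(uv))]@E[:3,:3].T
    t=(z-E[2,3])/d[:,2]
    return E[:3,3]+d*t[:,None]
def proj(n,P):
    p=camera_params(n);K=p["camera_matrix"];E=p["extrinsics"]
    c=(np.atleast_2d(P)-E[:3,3])@E[:3,:3]
    return np.c_[K[0,0]*c[:,0]/-c[:,2]+K[0,2],K[1,1]*-c[:,1]/-c[:,2]+K[1,2]]
def blob(im,seed,tol=35):
    "bright pixels connected to the seed; returns the largest contour"
    m=((im.min(2)>150)).astype(np.uint8)
    n,l=cv2.connectedComponents(m,connectivity=4); k=l[seed[1],seed[0]]
    c,_=cv2.findContours((l==k).astype(np.uint8),cv2.RETR_EXTERNAL,cv2.CHAIN_APPROX_NONE)
    return max(c,key=cv2.contourArea)[:,0,:]
E
python3 - <<'E'
from h import *
for n,sb,sp in (("top",(292,190),(290,155)),("scene",(349,214),(360,245))):
    im=cv2.imread(f"pics/{n}0.png"); 
    print(n,im[sb[1],sb[0]],im[sp[1],sp[0]])
    for s,z in ((sb,8),(sp,10)):
        c=blob(im,s); P=ray(n,c,z)[:,:2].astype(np.float32)
        r=cv2.minAreaRect(P); print(s,len(c),r,cv2.boxPoints(r).round(1).tolist())
im=cv2.imread("pics/top0.png")[110:220,245:395]
a=cv2.resize(im,None,fx=5,fy=5,interpolation=cv2.INTER_CUBIC)
cv2.imwrite("pics/crop0.png",a)
E
```

```text
top [216 228 236] [212 225 236]
(292, 190) 83 ((493.0028381347656, 73.41149139404297), (70.4221420288086, 63.20407485961914), 0.25964632630348206) [[457.6000061035156, 104.9000015258789], [457.8999938964844, 41.70000076293945], [528.4000244140625, 42.0], [528.0999755859375, 105.19999694824219]]
(290, 155) 254 ((616.8186645507812, 68.25056457519531), (206.2570343017578, 145.6727294921875), 83.67619323730469) [[533.0999755859375, -26.200000762939453], [677.9000244140625, -42.29999923706055], [700.5999755859375, 162.6999969482422], [555.7999877929688, 178.8000030517578]]
scene [171 182 188] [159 169 177]
(349, 214) 82 ((494.06109619140625, 77.06139373779297), (60.36366653442383, 70.38909912109375), 89.85472869873047) [[458.79998779296875, 47.0], [529.2000122070312, 46.79999923706055], [529.2999877929688, 107.19999694824219], [458.8999938964844, 107.30000305175781]]
(360, 245) 288 ((623.6824340820312, 71.55574798583984), (199.6185760498047, 130.16030883789062), 83.40538024902344) [[547.5999755859375, -20.100000381469727], [676.9000244140625, -35.099998474121094], [699.7999877929688, 163.1999969482422], [570.5, 178.1999969482422]]
```

View pics/crop0.png

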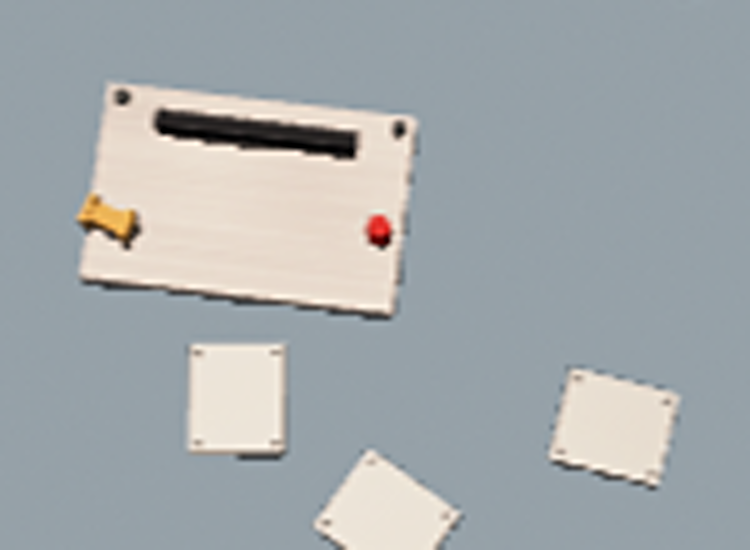

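The left board sits with its yaw near 0, about 30 mm short of the step. The plate's yaw is about -0.115 rad. I'll shut the jaws and move in behind the board.

Call:
carry_out(deltas=[1, -0.467, -0.383, 0.1, 0, 0, -0.648, 1, -0.467, -0.383, 0.1, 0, 0, -0.648, 1, -0.467, -0.383, 0.1, 0, 0, -0.648, 1, -0.467, -0.383, 0.1, 0, 0, -0.648, 1, -0.467, -0.383, 0.1, 0, 0, -0.648], newtons=20)

```text
time_s: 0.6
tcp_pos: [340.8, 275.5, 200.5]
tool_rot: [-3.14, -0.001, 3.028]
ft_force: [0.8, -0.2, 0.7]
finger_gap: 57.3
```

```bash
cat > go.py <<'E'
# print the deltas (tool axes, full-scale units) to reach world x y z [yaw] with the tool down, tilt phi deg about plate y
from h import *
import sys
from scipy.spatial.transform import Rotation as R
def delta(pos,yaw=-0.115,phi=0,s=None):
    s=s or get_state(); T=R.from_euler("xyz",s["tool_rot"])
    G=R.from_euler("z",yaw)*R.from_euler("y",np.radians(phi))*R.from_euler("z",np.pi)*R.from_euler("x",np.pi)
    d=T.inv().apply(np.array(pos)-s["tcp_pos"])/750
    r=np.degrees((T.inv()*G).as_rotvec())/30
    return np.r_[d,r].round(3)
if __name__=="__main__":
    s=get_state(); a=[float(v) for v in sys.argv[1:]]
    print("t",s["time_s"],"tcp",s["tcp_pos"].round(1),"rpy",s["tool_rot"].round(3),"F",s["ft_force"].round(1),"gap",round(s["finger_gap"],1),"q",s["qpos"].round(2))
    if a: print(delta(a[:3],phi=a[3] if len(a)>3 else 0).tolist())
E
python3 go.py 430 82 60; python3 - <<'E'
from h import *
print(ray("top",[(261,166.6),(323.6,173.2),(266.4,126.6),(328,133.6)],10).round(1))
E
```

```text
t 0.6 tcp [340.8 275.5 200.5] rpy [-3.140e+00 -1.000e-03  3.028e+00] F [ 0.8 -0.2  0.7] gap 57.3 q [ 0.42  0.09  1.85 -0.    1.21 -1.03]
[-0.148, -0.243, 0.188, -0.003, -0.002, 0.003]
[[564.3 172.5  10. ]
 [543.8 -26.3  10. ]
 [696.8 158.9  10. ]
 [674.2 -40.1  10. ]]
```

Call:
carry_out(deltas=[1, -0.148, -0.243, 0.188, 0, 0, 0, 1, -0.148, -0.243, 0.188, 0, 0, 0, 1, -0.148, -0.243, 0.188, 0, 0, 0, 1, -0.148, -0.243, 0.188, 0, 0, 0, 1, -0.148, -0.243, 0.188, 0, 0, 0])

```text
time_s: 1.1
tcp_pos: [428.0, 85.6, 62.7]
tool_rot: [-3.14, -0.001, 3.028]
ft_force: [0.7, 0.6, 0.8]
finger_gap: 17.7
```

```bash
python3 go.py 430 82 25; python3 - <<'E'
from h import *
a=[]
for n in ("top","scene"):
    im=get_image(n)[:,:,::-1]; s=get_state(); u,v=proj(n,s["tcp_pos"])[0]; print(n,u,v)
    u0=int(u)-50;v0=int(v)-50; c=im[v0:v0+80,u0:u0+100]
    a.append(cv2.resize(c,None,fx=4,fy=4,interpolation=cv2.INTER_CUBIC)); print(u0,v0)
cv2.imwrite("pics/tips.png",np.hstack(a))
E
```

```text
t 1.1 tcp [428.   85.6  62.7] rpy [-3.140e+00 -1.000e-03  3.028e+00] F [0.7 0.6 0.8] gap 17.7 q [-0.06  0.27  2.03 -0.    0.84 -1.51]
[-0.003, -0.004, 0.05, -0.003, -0.001, 0.003]
top 287.7534861383282 206.87617055161445
237 156
scene 342.4208372473666 178.729990415369
292 128
```

View pics/tips.png

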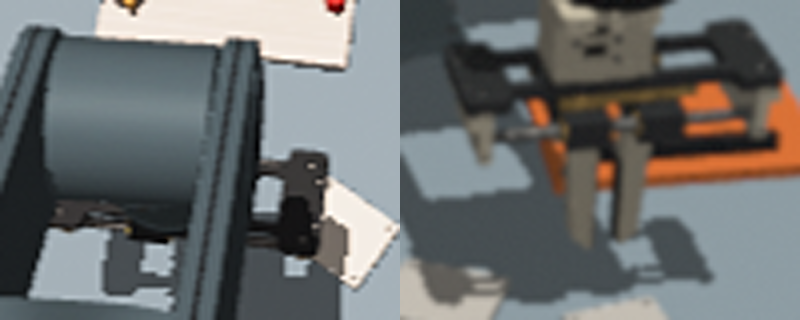

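The scene crop shows the closed fingertips at about (343,189), roughly 25 to 30 mm below the TCP. Next I'll feel for the bench gently.

Call:
carry_out(deltas=[1, -0.003, -0.004, 0.015, 0, 0, 0, 1, -0.003, -0.004, 0.02, 0, 0, 0, 1, -0.003, -0.004, 0.024, 0, 0, 0, 1, -0.003, -0.004, 0.028, 0, 0, 0, 1, -0.003, -0.004, 0.032, 0, 0, 0])

```text
time_s: 1.7
tcp_pos: [429.6, 80.8, 37.2]
tool_rot: [-3.139, -0.004, 3.024]
ft_force: [0.5, -0.7, 0.2]
finger_gap: 0.5
```

Call:
carry_out(deltas=[1, 0, 0, 0.003, 0, 0, 0, 1, 0, 0, 0.006, 0, 0, 0, 1, 0, 0, 0.009, 0, 0, 0, 1, 0, 0, 0.011, 0, 0, 0])

```text
time_s: 2.1
tcp_pos: [429.6, 80.8, 28.8]
tool_rot: [-3.139, -0.004, 3.024]
ft_force: [-0.3, -0.1, -0.1]
finger_gap: 0.6
```

Call:
carry_out(deltas=[1, 0, 0, 0.002, 0, 0, 0, 1, 0, 0, 0.004, 0, 0, 0, 1, 0, 0, 0.004, 0, 0, 0])

```text
time_s: 2.4
tcp_pos: [429.4, 80.8, 25.6]
tool_rot: [-3.139, -0.004, 3.024]
ft_force: [0.7, 0.3, -0.6]
finger_gap: 0.5
```

Call:
carry_out(deltas=[1, 0, 0, 0.002, 0, 0, 0, 1, 0, 0, 0.004, 0, 0, 0, 1, 0, 0, 0.004, 0, 0, 0])

```text
time_s: 2.7
tcp_pos: [429.3, 80.8, 22.4]
tool_rot: [-3.139, -0.005, 3.024]
ft_force: [0.5, 0.4, -0.1]
finger_gap: 0.3
```

Call:
carry_out(deltas=[1, 0, 0, 0.002, 0, 0, 0, 1, 0, 0, 0.003, 0, 0, 0, 1, 0, 0, 0.003, 0, 0, 0])

```text
time_s: 3.0
tcp_pos: [429.4, 80.8, 22.2]
tool_rot: [-3.139, -0.004, 3.024]
ft_force: [-7.4, -0.8, 27.8]
finger_gap: 0.6
```

Call:
carry_out(deltas=[1, 0, 0, 0.002, 0, 0, 0, 1, 0, 0, 0.003, 0, 0, 0, 1, 0, 0, 0.003, 0, 0, 0])

```text
time_s: 3.3
tcp_pos: [429.4, 80.8, 22.2]
tool_rot: [-3.139, -0.003, 3.025]
ft_force: [-8.6, 0.4, 31.8]
finger_gap: 0.6
```

The bench is at TCP z = 22.2, so the tips are 22 mm ahead and the stiffness is about 14 N/mm. I'll lift 1.5 mm and push forward.

Call:
carry_out(deltas=[1, 0, 0, -0.002, 0, 0, 0, 1, -0.008, 0, -0.002, 0, 0, 0, 1, -0.016, 0, -0.002, 0, 0, 0, 1, -0.024, 0, -0.002, 0, 0, 0, 1, -0.03, 0, -0.002, 0, 0, 0])

```text
time_s: 3.8
tcp_pos: [452.3, 78.1, 23.2]
tool_rot: [-3.139, -0.004, 3.025]
ft_force: [-0.2, 0.5, -0.6]
finger_gap: 0.5
```

Call:
carry_out(deltas=[1, -0.004, 0, 0, 0, 0, 0, 1, -0.008, 0, 0, 0, 0, 0, 1, -0.012, 0, 0, 0, 0, 0, 1, -0.016, 0, 0, 0, 0, 0, 1, -0.02, 0, 0, 0, 0, 0])

```text
time_s: 4.3
tcp_pos: [467.4, 76.3, 23.1]
tool_rot: [-3.139, -0.004, 3.025]
ft_force: [0.1, -0.3, 0.2]
finger_gap: 0.5
```

```bash
python3 go.py 480 75 24
```

```text
t 4.3 tcp [467.4  76.3  23.1] rpy [-3.139 -0.004  3.025] F [ 0.1 -0.3  0.2] gap 0.5 q [-0.07  0.4   1.97 -0.    0.78 -1.52]
[-0.017, 0.0, -0.001, -0.006, -0.008, -0.004]
```

Call:
carry_out(deltas=[1, -0.003, 0, 0, 0, 0, 0, 1, -0.006, 0, 0, 0, 0, 0, 1, -0.009, 0, 0, 0, 0, 0])

```text
time_s: 4.6
tcp_pos: [474.1, 75.5, 23.1]
tool_rot: [-3.139, -0.004, 3.025]
ft_force: [-1.2, 1.0, 0.6]
finger_gap: 0.4
```

Call:
carry_out(deltas=[1, -0.002, 0, 0, 0, 0, 0, 1, -0.004, 0, 0, 0, 0, 0, 1, -0.005, 0, 0, 0, 0, 0])

```text
time_s: 4.9
tcp_pos: [477.9, 75.0, 23.1]
tool_rot: [-3.139, -0.004, 3.025]
ft_force: [-1.4, 0.0, 1.0]
finger_gap: 0.2
```

Call:
carry_out(deltas=[1, -0.002, 0, 0, 0, 0, 0, 1, -0.003, 0, 0, 0, 0, 0])

```text
time_s: 5.1
tcp_pos: [480.0, 74.8, 23.0]
tool_rot: [-3.138, -0.005, 3.025]
ft_force: [-1.4, 0.7, 1.7]
finger_gap: 0.7
```

Call:
carry_out(deltas=[1, -0.002, 0, 0, 0, 0, 0, 1, -0.003, 0, 0, 0, 0, 0])

```text
time_s: 5.3
tcp_pos: [480.1, 74.8, 22.7]
tool_rot: [-3.138, -0.009, 3.025]
ft_force: [-6.8, 0.1, 6.2]
finger_gap: 0.5
```

Call:
carry_out(deltas=[1, -0.002, 0, 0, 0, 0, 0, 1, -0.003, 0, 0, 0, 0, 0])

```text
time_s: 5.5
tcp_pos: [480.2, 74.8, 22.4]
tool_rot: [-3.138, -0.014, 3.025]
ft_force: [-7.9, 1.0, 7.5]
finger_gap: 0.8
```

```bash
python3 - <<'E'
from h import *
n="scene";im=get_image(n)[:,:,::-1]; cv2.imwrite("pics/s1.png",im)
cv2.imwrite("pics/s1c.png",cv2.resize(im[150:290,290:450],None,fx=4.5,fy=4.2,interpolation=cv2.INTER_CUBIC))
E
```

```text
(no output)
```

View pics/s1c.png

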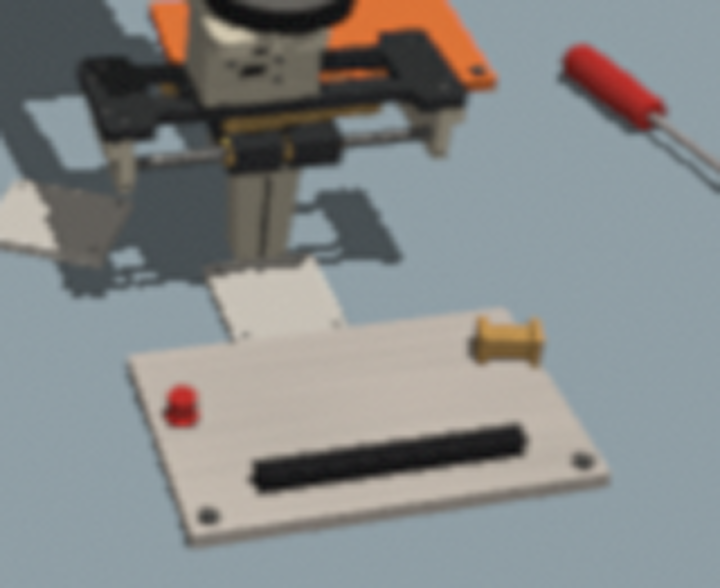

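The board is now square against the step: its leading edge meets the plate front at about (340,228), and the finger is centred on the trailing edge. I'll work out the tipping arc.

```bash
cat > arc.py <<'E'
# rows along the tipping arc: args bias phimax h theta...
from go import *
import json,os
U=np.array([np.cos(-.115),np.sin(-.115),0]);Z=np.array([0,0,1.])
s=get_state(); T=R.from_euler("xyz",s["tool_rot"])
tip=s["tcp_pos"]+T.apply([-7.5,0,22.2])
if not os.path.exists("foot.json"):
    f=tip+70*U; f[2]=0; json.dump(f.tolist(),open("foot.json","w"))
F=np.array(json.load(open("foot.json")))
rel=tip-F; print("t",s["time_s"],"tip u,v,z",(rel@U).round(1),(rel@np.array([-U[1],U[0],0])).round(1),rel[2].round(1),"rpy",s["tool_rot"].round(3),"F",s["ft_force"].round(1),"q",s["qpos"].round(2))
b,pm,h=map(float,sys.argv[1:4]); out=[]
for th in map(float,sys.argv[4:]):
    t=np.radians(th);ph=min(th,pm);p=np.radians(ph)
    tp=(-70*np.cos(t)-(8-h)*np.sin(t), 70*np.sin(t)+h*np.cos(t))
    f=np.array([np.cos(p),-np.sin(p)]);z=np.array([-np.sin(p),-np.cos(p)])
    br=b*np.array([np.cos(t),-np.sin(t)])
    c=np.array(tp)-22.2*z-7.5*f+br
    print(th,delta(F+c[0]*U+c[1]*Z,phi=ph,s=s).tolist())
E
python3 arc.py 0.6 55 1 0 4 8 12 16
```

```text
t 5.55 tip u,v,z -70.0 -0.0 0.1 rpy [-3.138 -0.014  3.025] F [-7.6  0.   6. ] q [-0.07  0.42  1.93 -0.    0.8  -1.52]
0.0 [-0.0, -0.0, -0.001, -0.007, -0.027, -0.003]
4.0 [-0.002, -0.0, -0.008, -0.006, 0.107, -0.003]
8.0 [-0.004, -0.0, -0.015, -0.006, 0.24, -0.003]
12.0 [-0.007, -0.0, -0.022, -0.006, 0.373, -0.004]
16.0 [-0.01, -0.0, -0.028, -0.006, 0.507, -0.004]
```

Call:
carry_out(deltas=[1, -0.001, 0, -0.001, 0, -0.027, 0, 1, -0.002, 0, -0.005, 0, 0.04, 0, 1, -0.003, 0, -0.008, 0, 0.107, 0, 1, -0.004, 0, -0.012, 0, 0.174, 0, 1, -0.005, 0, -0.015, 0, 0.24, 0])

```text
time_s: 6.05
tcp_pos: [483.1, 74.5, 33.4]
tool_rot: [-3.138, -0.143, 3.025]
ft_force: [-2.8, 0.4, -0.1]
finger_gap: 0.3
```

```bash
python3 arc.py 0.8 55 1 8 12 16 20 24; python3 - <<'E'
from h import *
im=get_image("scene")[:,:,::-1]; cv2.imwrite("pics/s2c.png",cv2.resize(im[170:250,315:415],None,fx=7,fy=7,interpolation=cv2.INTER_CUBIC))
E
```

```text
t 6.05 tip u,v,z -70.1 0.1 10.3 rpy [-3.138 -0.143  3.025] F [-2.8  0.4 -0.1] q [-0.08  0.47  1.81  0.    1.   -1.53]
8.0 [-0.001, -0.0, -0.0, -0.006, -0.007, -0.004]
12.0 [-0.002, -0.0, -0.007, -0.006, 0.127, -0.004]
16.0 [-0.004, -0.0, -0.014, -0.006, 0.26, -0.004]
20.0 [-0.007, -0.0, -0.021, -0.006, 0.393, -0.004]
24.0 [-0.01, -0.0, -0.027, -0.005, 0.527, -0.005]
```

View pics/s2c.png

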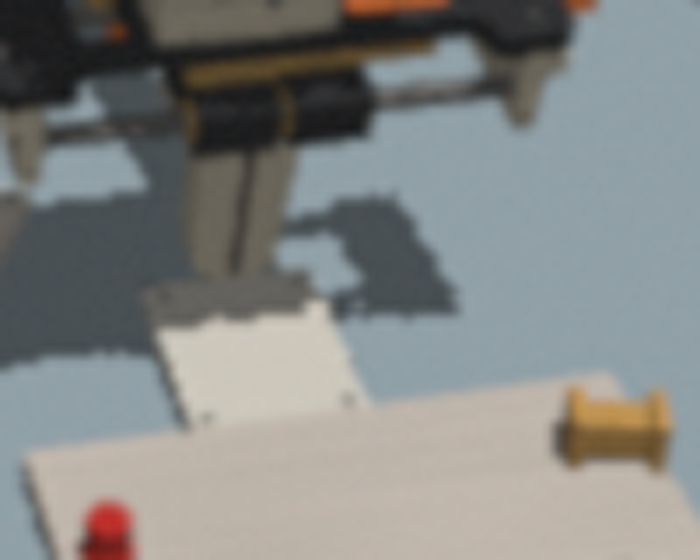

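```bash
python3 - <<'E'
from h import *
import json
F=np.array(json.load(open("foot.json")));U=np.array([np.cos(.115),-np.sin(.115),0]);V=np.array([-U[1],U[0],0])
for th in (0,8):
    t=np.radians(th)
    P=[F-70*np.cos(t)*U+v*V+np.array([0,0,70*np.sin(t)+8*np.cos(t)]) for v in(-30,30)]
    print(th,proj("scene",P).round(1).tolist(), proj("scene",[F+v*V+np.array([0,0,8]) for v in(-30,30)]).round(1).tolist())
E
```

```text
0 [[334.9, 212.0], [358.7, 209.0]] [[342.6, 230.8], [367.7, 227.3]]
8 [[335.1, 209.0], [359.1, 206.0]] [[342.6, 230.8], [367.7, 227.3]]
```

The trailing edge has risen about 2.5 px since the last picture, with the lead edge unmoved, and the force shows contact. So the board is tipping at about 7°, and I'll continue.

Call:
carry_out(deltas=[1, -0.001, 0, -0.001, 0, 0.04, 0, 1, -0.003, 0, -0.007, 0, 0.127, 0, 1, -0.004, 0, -0.011, 0, 0.193, 0, 1, -0.005, 0, -0.014, 0, 0.26, 0, 1, -0.006, 0, -0.017, 0, 0.327, 0])

```text
time_s: 6.6
tcp_pos: [490.9, 73.6, 45.5]
tool_rot: [-3.138, -0.315, 3.024]
ft_force: [-0.7, 0.2, 0.2]
finger_gap: 0.3
```

```bash
python3 arc.py 0.8 55 1 18 22 26 30 34; python3 - <<'E'
from h import *
im=get_image("scene")[:,:,::-1]; cv2.imwrite("pics/s3.png",im)
E
```

```text
t 6.6 tip u,v,z -66.2 0.0 22.1 rpy [-3.138 -0.315  3.024] F [-0.7  0.2  0.2] q [-0.08  0.56  1.65  0.01  1.25 -1.54]
18.0 [0.002, -0.0, 0.0, -0.005, -0.002, -0.005]
22.0 [0.001, -0.0, -0.006, -0.005, 0.132, -0.006]
26.0 [-0.002, -0.0, -0.013, -0.004, 0.265, -0.006]
30.0 [-0.004, -0.0, -0.02, -0.004, 0.398, -0.006]
34.0 [-0.008, -0.0, -0.026, -0.004, 0.532, -0.006]
```

```bash
python3 - <<'E'
from h import *
im=get_image("scene")[:,:,::-1]; cv2.imwrite("pics/s3c.png",cv2.resize(im[170:250,315:415],None,fx=7,fy=7,interpolation=cv2.INTER_CUBIC))
E
```

```text
(no output)
```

View pics/s3c.png

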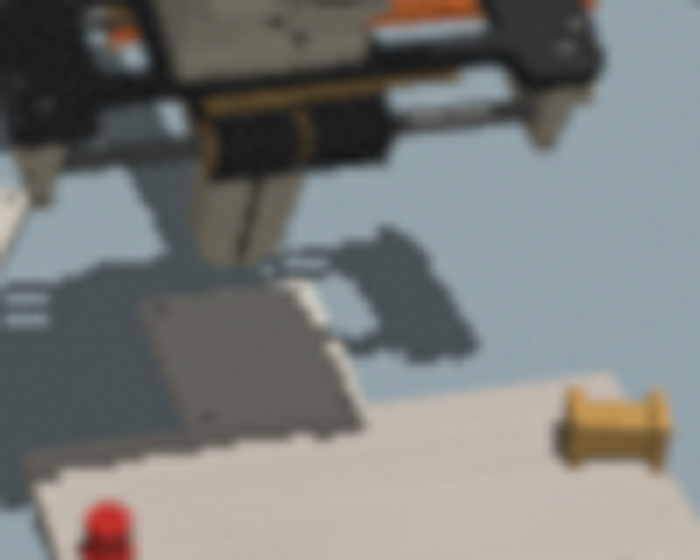

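It slipped off because the horizontal stiffness is only about 3.5 N/mm, so the preload was too light. The board is flat again at the step. I'll go back and repeat with about 10 N.

```bash
sed -i 's|br=b\*.*|br=b*np.array([np.cos(t)/3.5,-np.sin(t)/14])|' arc.py; python3 go.py 471 75.8 48; python3 go.py 471 75.8 23.2
```

```text
t 6.7 tcp [491.5  73.4  45.2] rpy [-3.138 -0.314  3.023] F [ 0.3 -0.5  0.5] gap 0.6 q [-0.08  0.56  1.65  0.01  1.25 -1.54]
[0.027, -0.0, 0.005, -0.005, -0.6, -0.005]
t 6.7 tcp [491.5  73.4  45.2] rpy [-3.138 -0.314  3.023] F [ 0.3 -0.5  0.5] gap 0.6 q [-0.08  0.56  1.65  0.01  1.25 -1.54]
[0.017, 0.0, 0.036, -0.005, -0.6, -0.005]
```

Call:
carry_out(deltas=[1, 0.027, 0, 0.005, 0, -0.3, 0, 1, 0.027, 0, 0.005, 0, -0.6, 0, 1, 0.027, 0, 0.005, 0, -0.6, 0, 1, 0.022, 0, 0.02, 0, -0.6, 0, 1, 0.017, 0, 0.036, 0, -0.6, 0])

```text
time_s: 7.2
tcp_pos: [474.0, 75.4, 24.0]
tool_rot: [-3.139, 0.003, 3.024]
ft_force: [0.3, -0.2, -0.2]
finger_gap: 0.6
```

```bash
python3 go.py 471 75.8 23.2; python3 arc.py 0 55 1 0
```

```text
t 7.2 tcp [474.   75.4  24. ] rpy [-3.139e+00  3.000e-03  3.024e+00] F [ 0.3 -0.2 -0.2] gap 0.6 q [-0.07  0.4   1.96 -0.    0.78 -1.52]
[0.004, 0.0, 0.001, -0.006, 0.006, -0.005]
t 7.2 tip u,v,z -75.9 -0.1 1.8 rpy [-3.139e+00  3.000e-03  3.024e+00] F [ 0.3 -0.2 -0.2] q [-0.07  0.4   1.96 -0.    0.78 -1.52]
0.0 [-0.008, 0.0, 0.001, -0.006, 0.006, -0.005]
```

Call:
carry_out(deltas=[1, -0.004, 0, 0.001, 0, 0, 0, 1, -0.008, 0, 0.001, 0, 0, 0, 1, -0.01, 0, 0.001, 0, 0, 0, 1, -0.012, 0, 0.001, 0, 0, 0, 1, -0.012, 0, 0.001, 0, 0, 0])

```text
time_s: 7.7
tcp_pos: [480.1, 74.5, 22.3]
tool_rot: [-3.138, -0.007, 3.024]
ft_force: [-10.9, 1.1, 10.1]
finger_gap: 0.2
```

```bash
python3 arc.py 10 55 1 0 2 4 6 8 10
```

```text
t 7.7 tip u,v,z -69.9 -0.3 0.1 rpy [-3.138 -0.007  3.024] F [-10.9   1.1  10.1] q [-0.07  0.42  1.94 -0.    0.79 -1.52]
0.0 [-0.003, 0.0, -0.001, -0.007, -0.013, -0.005]
2.0 [-0.004, 0.0, -0.005, -0.007, 0.053, -0.005]
4.0 [-0.005, 0.0, -0.008, -0.007, 0.12, -0.005]
6.0 [-0.006, 0.0, -0.012, -0.006, 0.187, -0.005]
8.0 [-0.007, 0.0, -0.015, -0.006, 0.253, -0.005]
10.0 [-0.008, 0.0, -0.019, -0.006, 0.32, -0.005]
```

Call:
carry_out(deltas=[1, -0.004, 0, -0.001, 0, 0, 0, 1, -0.004, 0, -0.004, 0, 0.053, 0, 1, -0.005, 0, -0.008, 0, 0.12, 0, 1, -0.006, 0, -0.011, 0, 0.187, 0, 1, -0.007, 0, -0.015, 0, 0.253, 0])

```text
time_s: 8.2
tcp_pos: [483.0, 74.1, 32.3]
tool_rot: [-3.138, -0.15, 3.023]
ft_force: [-7.7, 1.5, 0.6]
finger_gap: 0.3
```

```bash
python3 arc.py 10 55 .3 8 11 14 17 20 23
```

```text
t 8.2 tip u,v,z -70.3 -0.4 9.3 rpy [-3.138 -0.15   3.023] F [-7.7  1.5  0.6] q [-0.08  0.47  1.81  0.    1.01 -1.53]
8.0 [-0.003, 0.0, -0.001, -0.006, -0.02, -0.006]
11.0 [-0.004, 0.0, -0.007, -0.006, 0.08, -0.006]
14.0 [-0.006, 0.0, -0.012, -0.006, 0.18, -0.006]
17.0 [-0.007, 0.0, -0.017, -0.006, 0.28, -0.006]
20.0 [-0.009, 0.0, -0.022, -0.005, 0.38, -0.007]
23.0 [-0.011, 0.0, -0.026, -0.005, 0.48, -0.007]
```

Call:
carry_out(deltas=[1, -0.004, 0, -0.003, 0, 0.02, 0, 1, -0.005, 0, -0.007, 0, 0.08, 0, 1, -0.006, 0, -0.01, 0, 0.146, 0, 1, -0.007, 0, -0.013, 0, 0.213, 0, 1, -0.008, 0, -0.017, 0, 0.28, 0])

```text
time_s: 8.7
tcp_pos: [487.6, 73.6, 43.1]
tool_rot: [-3.138, -0.309, 3.023]
ft_force: [-9.9, 1.0, 1.6]
finger_gap: 0.9
```

```bash
python3 arc.py 10 55 .3 17 20 23 26 29 32
```

```text
t 8.7 tip u,v,z -69.3 -0.3 19.7 rpy [-3.138 -0.309  3.023] F [-9.9  1.   1.6] q [-0.08  0.55  1.66  0.01  1.23 -1.54]
17.0 [-0.003, 0.0, -0.002, -0.005, -0.024, -0.007]
20.0 [-0.004, 0.0, -0.007, -0.005, 0.076, -0.007]
23.0 [-0.005, 0.0, -0.012, -0.005, 0.176, -0.007]
26.0 [-0.007, 0.0, -0.017, -0.005, 0.276, -0.007]
29.0 [-0.009, 0.0, -0.022, -0.004, 0.376, -0.007]
32.0 [-0.011, 0.0, -0.027, -0.004, 0.476, -0.007]
```

Call:
carry_out(deltas=[1, -0.003, 0, -0.005, 0, 0.04, 0, 1, -0.005, 0, -0.009, 0, 0.11, 0, 1, -0.006, 0, -0.013, 0, 0.19, 0, 1, -0.007, 0, -0.017, 0, 0.276, 0, 1, -0.009, 0, -0.022, 0, 0.376, 0])

```text
time_s: 9.2
tcp_pos: [496.4, 72.6, 56.8]
tool_rot: [-3.137, -0.519, 3.022]
ft_force: [-10.7, 0.8, 5.3]
finger_gap: 0.6
```

```bash
python3 arc.py 10 55 .3 28 31 34 37 40 43
```

```text
t 9.2 tip u,v,z -65.4 -0.3 33.8 rpy [-3.137 -0.519  3.022] F [-10.7   0.8   5.3] q [-0.09  0.68  1.47  0.01  1.51 -1.54]
28.0 [-0.003, 0.0, -0.0, -0.004, -0.057, -0.007]
31.0 [-0.004, 0.0, -0.005, -0.004, 0.043, -0.008]
34.0 [-0.005, 0.0, -0.01, -0.003, 0.143, -0.008]
37.0 [-0.007, 0.0, -0.015, -0.003, 0.243, -0.008]
40.0 [-0.009, 0.0, -0.02, -0.003, 0.343, -0.008]
43.0 [-0.011, 0.0, -0.025, -0.003, 0.443, -0.008]
```

Call:
carry_out(deltas=[1, -0.004, 0, -0.005, 0, 0.043, 0, 1, -0.005, 0, -0.01, 0, 0.143, 0, 1, -0.006, 0, -0.014, 0, 0.22, 0, 1, -0.008, 0, -0.018, 0, 0.3, 0, 1, -0.009, 0, -0.022, 0, 0.38, 0])

```text
time_s: 9.7
tcp_pos: [508.9, 71.2, 68.3]
tool_rot: [-3.137, -0.728, 3.021]
ft_force: [-7.6, 1.6, 5.4]
finger_gap: 0.6
```

```bash
python3 arc.py 9 60 .3 41 44 47 50 53 56
```

```text
t 9.7 tip u,v,z -57.5 -0.3 46.8 rpy [-3.137 -0.728  3.021] F [-7.6  1.6  5.4] q [-0.09  0.82  1.27  0.02  1.78 -1.54]
41.0 [-0.002, 0.0, -0.0, -0.002, -0.024, -0.008]
44.0 [-0.003, 0.0, -0.005, -0.002, 0.076, -0.008]
47.0 [-0.005, 0.0, -0.01, -0.002, 0.176, -0.008]
50.0 [-0.007, 0.0, -0.015, -0.001, 0.276, -0.008]
53.0 [-0.009, 0.0, -0.02, -0.001, 0.376, -0.008]
56.0 [-0.011, 0.0, -0.024, -0.001, 0.476, -0.008]
```

Call:
carry_out(deltas=[1, -0.003, 0, -0.005, 0, 0.076, 0, 1, -0.005, 0, -0.009, 0, 0.15, 0, 1, -0.006, 0, -0.013, 0, 0.23, 0, 1, -0.008, 0, -0.017, 0, 0.31, 0, 1, -0.009, 0, -0.021, 0, 0.39, 0])

```text
time_s: 10.2
tcp_pos: [523.7, 69.4, 76.7]
tool_rot: [-3.136, -0.941, 3.02]
ft_force: [-6.1, 1.1, 7.5]
finger_gap: 0.5
```

```bash
python3 arc.py 9 62 .3 53 56 59 62 65 68
```

```text
t 10.2 tip u,v,z -46.9 -0.3 57.6 rpy [-3.136 -0.941  3.02 ] F [-6.1  1.1  7.5] q [-0.09  0.97  1.07  0.02  2.05 -1.54]
53.0 [-0.002, 0.0, 0.002, 0.0, -0.031, -0.008]
56.0 [-0.003, 0.0, -0.003, 0.0, 0.069, -0.008]
59.0 [-0.005, 0.0, -0.008, 0.0, 0.169, -0.008]
62.0 [-0.007, 0.0, -0.013, 0.001, 0.269, -0.008]
65.0 [-0.007, 0.0, -0.018, 0.001, 0.269, -0.008]
68.0 [-0.008, 0.0, -0.022, 0.001, 0.269, -0.008]
```

Call:
carry_out(deltas=[1, -0.003, 0, -0.004, 0, 0.069, 0, 1, -0.005, 0, -0.008, 0, 0.15, 0, 1, -0.006, 0, -0.012, 0, 0.23, 0, 1, -0.007, 0, -0.015, 0, 0.3, 0, 1, -0.008, 0, -0.018, 0, 0.36, 0])

```text
time_s: 10.7
tcp_pos: [538.2, 67.6, 80.9]
tool_rot: [-3.135, -1.137, 3.018]
ft_force: [-3.7, 0.5, 7.9]
finger_gap: 0.6
```

```bash
python3 arc.py 9 72 .3 63 66 69 72 76 80; python3 - <<'E'
from h import *
im=get_image("scene")[:,:,::-1]; cv2.imwrite("pics/s4c.png",cv2.resize(im[150:250,305:430],None,fx=6,fy=6,interpolation=cv2.INTER_CUBIC))
E
```

```text
t 10.7 tip u,v,z -35.8 -0.4 64.7 rpy [-3.135 -1.137  3.018] F [-3.7  0.5  7.9] q [-0.09  1.11  0.88  0.03  2.28 -1.54]
63.0 [-0.001, 0.001, 0.004, 0.002, -0.071, -0.007]
66.0 [-0.003, 0.001, -0.001, 0.002, 0.029, -0.007]
69.0 [-0.004, 0.001, -0.006, 0.003, 0.129, -0.007]
72.0 [-0.006, 0.001, -0.011, 0.003, 0.229, -0.007]
76.0 [-0.007, 0.001, -0.017, 0.003, 0.229, -0.007]
80.0 [-0.008, 0.001, -0.023, 0.003, 0.229, -0.007]
```

View pics/s4c.png

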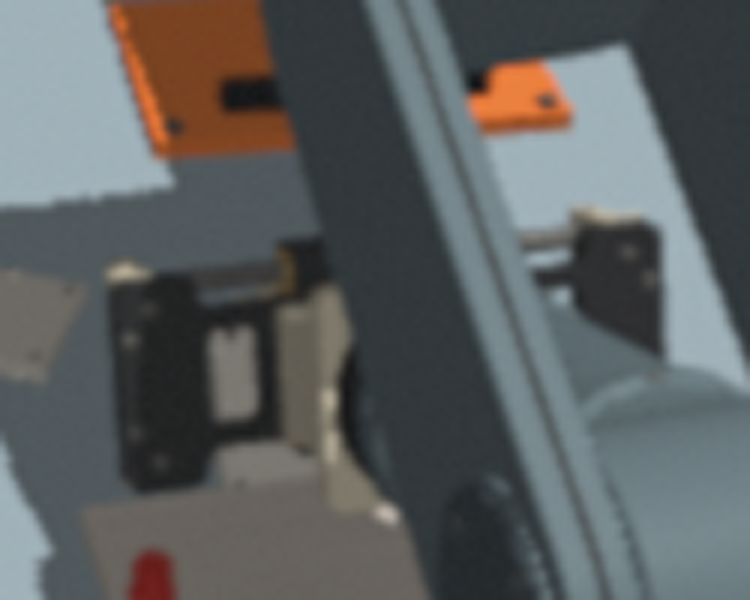

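The board is about 66° up and held at 8.7 N. The light face shows behind the gripper, and the wrist stays well clear of the plate.

Call:
carry_out(deltas=[1, -0.003, 0, -0.003, 0, 0.06, 0, 1, -0.004, 0, -0.006, 0, 0.129, 0, 1, -0.005, 0, -0.009, 0, 0.18, 0, 1, -0.006, 0, -0.012, 0, 0.229, 0, 1, -0.006, 0, -0.014, 0, 0.25, 0])

```text
time_s: 11.25
tcp_pos: [549.5, 66.1, 82.0]
tool_rot: [-3.134, -1.278, 3.017]
ft_force: [-3.0, 1.2, 8.6]
finger_gap: 0.6
```

```bash
python3 arc.py 9 74 .3 73 76 79 82 85 88 92 96
```

```text
t 11.25 tip u,v,z -26.5 -0.6 68.5 rpy [-3.134 -1.278  3.017] F [-3.   1.2  8.6] q [-0.1   1.22  0.75  0.03  2.45 -1.54]
73.0 [-0.002, 0.001, 0.002, 0.004, -0.008, -0.006]
76.0 [-0.003, 0.001, -0.003, 0.004, 0.025, -0.005]
79.0 [-0.003, 0.001, -0.008, 0.004, 0.025, -0.005]
82.0 [-0.004, 0.001, -0.012, 0.004, 0.025, -0.005]
85.0 [-0.005, 0.001, -0.017, 0.004, 0.025, -0.005]
88.0 [-0.006, 0.001, -0.021, 0.004, 0.025, -0.005]
92.0 [-0.007, 0.001, -0.027, 0.004, 0.025, -0.005]
96.0 [-0.01, 0.001, -0.033, 0.004, 0.025, -0.005]
```

Call:
carry_out(deltas=[1, -0.003, 0, -0.004, 0, 0.025, 0, 1, -0.003, 0, -0.008, 0, 0.025, 0, 1, -0.004, 0, -0.012, 0, 0.025, 0, 1, -0.005, 0, -0.016, 0, 0.025, 0, 1, -0.005, 0, -0.018, 0, 0.025, 0])

```text
time_s: 11.75
tcp_pos: [564.1, 64.2, 84.1]
tool_rot: [-3.137, -1.295, 3.019]
ft_force: [-0.7, 1.4, 9.7]
finger_gap: 0.6
```

```bash
python3 arc.py 9 74 .3 85 88 92 96 100
```

```text
t 11.75 tip u,v,z -12.0 -0.7 70.8 rpy [-3.137 -1.295  3.019] F [-0.7  1.4  9.7] q [-0.1   1.26  0.67  0.04  2.51 -1.53]
85.0 [-0.001, 0.001, 0.003, 0.005, -0.007, -0.004]
88.0 [-0.002, 0.001, -0.002, 0.005, -0.007, -0.004]
92.0 [-0.004, 0.001, -0.008, 0.005, -0.007, -0.004]
96.0 [-0.006, 0.001, -0.014, 0.005, -0.007, -0.004]
100.0 [-0.009, 0.001, -0.02, 0.005, -0.007, -0.004]
```

The board is at about 86.5°. Now I'll drag the top edge inwards past the balance point.

Call:
carry_out(deltas=[1, -0.002, 0, -0.003, 0, 0, 0, 1, -0.003, 0, -0.007, 0, 0, 0, 1, -0.005, 0, -0.012, 0, 0, 0, 1, -0.006, 0, -0.016, 0, 0, 0, 1, -0.008, 0, -0.022, 0, 0, 0])

```text
time_s: 12.25
tcp_pos: [582.2, 62.0, 84.1]
tool_rot: [-3.139, -1.298, 3.02]
ft_force: [-0.2, 0.9, 8.7]
finger_gap: 0.9
```

```bash
python3 arc.py 9 74 .3 90; python3 - <<'E'
from h import *
im=get_image("scene")[:,:,::-1]; cv2.imwrite("pics/s5c.png",cv2.resize(im[150:270,305:430],None,fx=5,fy=5,interpolation=cv2.INTER_CUBIC))
E
```

```text
t 12.25 tip u,v,z 6.2 -0.9 70.9 rpy [-3.139 -1.298  3.02 ] F [-0.2  0.9  8.7] q [-0.1   1.31  0.56  0.04  2.57 -1.53]
90.0 [0.003, 0.001, 0.019, 0.006, -0.012, -0.003]
```

View pics/s5c.png

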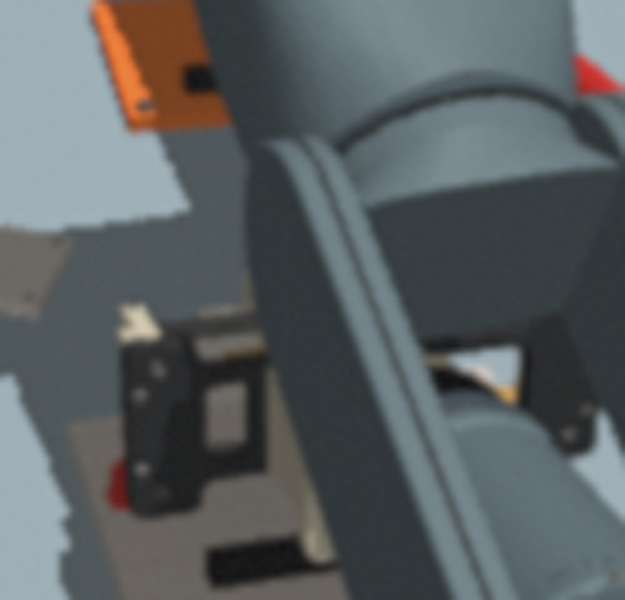

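The tip is 6 mm inside the step line at board-top height, which puts the board about 14° past vertical. I'll pull it a little further, then lift clear so it falls forward.

Call:
carry_out(deltas=[1, -0.002, 0, -0.006, 0, -0.02, 0, 1, -0.003, 0, -0.012, 0, -0.03, 0, 1, -0.004, 0, -0.018, 0, -0.04, 0, 1, 0.002, 0, -0.022, 0, -0.05, 0, 1, 0.014, 0, -0.026, 0, -0.06, 0])

```text
time_s: 12.8
tcp_pos: [598.4, 59.9, 98.4]
tool_rot: [-3.139, -1.267, 3.02]
ft_force: [-0.5, -0.3, -0.4]
finger_gap: 0.5
```

Call:
carry_out(deltas=[1, 0.03, 0, -0.01, 0, -0.1, 0, 1, 0.06, 0, -0.02, 0, -0.3, 0, 1, 0.09, 0, -0.03, 0, -0.6, 0, 1, 0.12, 0, -0.03, 0, -0.8, 0, 1, 0.15, 0, -0.03, 0, -1, 0])

```text
time_s: 13.3
tcp_pos: [586.3, 61.3, 215.2]
tool_rot: [-3.141, -0.736, 3.022]
ft_force: [1.1, -0.1, 0.1]
finger_gap: 0.7
```

```bash
python3 go.py 510 75 150
```

```text
t 13.3 tcp [586.3  61.3 215.2] rpy [-3.141 -0.736  3.022] F [ 1.1 -0.1  0.1] gap 0.7 q [-0.09  0.83  0.86  0.02  2.18 -1.54]
[0.018, 0.006, 0.134, 0.002, -1.406, -0.008]
```

Call:
carry_out(deltas=[1, 0.06, 0.006, 0.04, 0, -0.3, 0, 1, 0.08, 0.006, 0.06, 0, -0.6, 0, 1, 0.08, 0.006, 0.06, 0, -0.9, 0, 1, 0.08, 0.006, 0.06, 0, -1, 0, 1, 0.08, 0.006, 0.06, 0, -1, 0])

```text
time_s: 13.8
tcp_pos: [510.4, 75.5, 225.6]
tool_rot: [-3.141, -0.206, 3.024]
ft_force: [0.7, 0.3, 0.0]
finger_gap: 0.5
```

```bash
python3 go.py 465 78 120; python3 - <<'E'
from h import *
a=[]
im=get_image("scene")[:,:,::-1]; cv2.imwrite("pics/s6.png",im); cv2.imwrite("pics/s6c.png",cv2.resize(im[150:290,290:450],None,fx=4.5,fy=4.2,interpolation=cv2.INTER_CUBIC))
E
```

```text
t 13.8 tcp [510.4  75.5 225.6] rpy [-3.141 -0.206  3.024] F [0.7 0.3 0. ] gap 0.5 q [-0.08  0.34  1.48  0.01  1.53 -1.53]
[0.03, -0.004, 0.15, -0.0, -0.394, -0.005]
```

View pics/s6c.png

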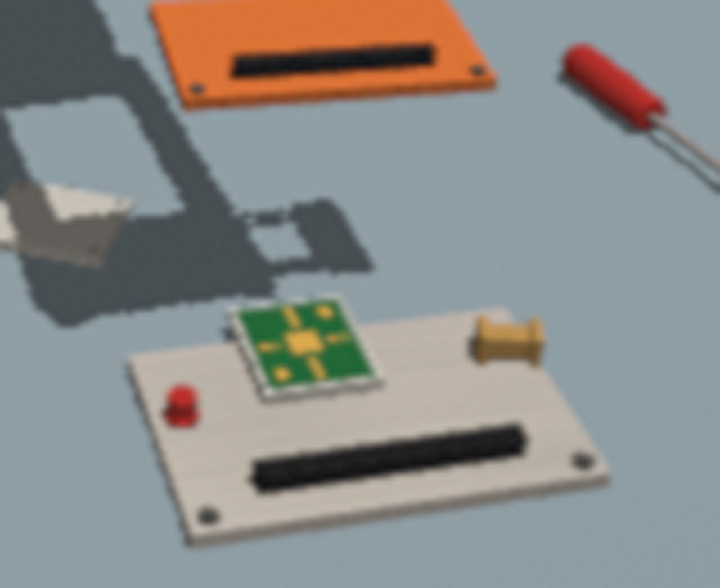

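The board lies green face up on the plate, with its centre at about (357,232), and its lead edge slightly overhangs the step. Next I'll get behind the lead edge.

```bash
python3 go.py 508 71.5 90;python3 go.py 508 71.5 35.5; python3 - <<'E'
from h import *
import json
F=np.array(json.load(open("foot.json")));U=np.array([np.cos(.115),-np.sin(.115),0]);V=np.array([-U[1],U[0],0])
im=cv2.imread("pics/s6.png"); h=cv2.cvtColor(im,cv2.COLOR_BGR2HSV)
m=cv2.inRange(h,(40,90,30),(85,255,255)); m[:200]=0;m[:,:300]=0;m[:,410:]=0; m[260:]=0
P=ray("scene",np.argwhere(m)[:,::-1],18)[:,:2].astype(np.float32)
r=cv2.minAreaRect(P); d=np.r_[r[0],0]-F; print(len(P),r,"u,v",d@U,d@V)
print("foot",F)
E
```

```text
t 13.85 tcp [511.4  75.1 224.7] rpy [-3.141 -0.21   3.023] F [ 0.1  0.7 -0.2] gap 0.7 q [-0.08  0.34  1.48  0.01  1.53 -1.53]
[-0.034, -0.005, 0.176, -0.0, -0.401, -0.006]
t 13.85 tcp [511.4  75.1 224.7] rpy [-3.141 -0.21   3.023] F [ 0.1  0.7 -0.2] gap 0.7 q [-0.08  0.34  1.48  0.01  1.53 -1.53]
[-0.049, -0.005, 0.248, -0.0, -0.401, -0.006]
257 ((574.6239624023438, 61.49152374267578), (48.70445251464844, 58.659034729003906), 83.69960021972656) u,v 18.092768357058784 -2.2948438114184717
foot [556.91402641  65.84729487   0.        ]
```

Call:
carry_out(deltas=[1, -0.02, -0.006, 0.06, 0, -0.25, 0, 1, -0.034, -0.008, 0.12, 0, -0.4, 0, 1, -0.034, -0.008, 0.176, 0, -0.4, 0, 1, -0.042, -0.008, 0.215, 0, -0.4, 0, 1, -0.049, -0.008, 0.24, 0, -0.4, 0])

```text
time_s: 14.35
tcp_pos: [507.8, 69.0, 37.6]
tool_rot: [-3.141, -0.008, 3.023]
ft_force: [0.2, -0.7, 0.2]
finger_gap: 0.7
```

```bash
python3 arc.py 0 55 1 0; python3 go.py 508 69.8 35.8;  python3 go.py 528 67.5 35.8
```

```text
t 14.35 tip u,v,z -41.8 -2.5 15.4 rpy [-3.141 -0.008  3.023] F [ 0.2 -0.7  0.2] q [-0.08  0.43  1.86 -0.    0.86 -1.53]
0.0 [0.038, 0.003, 0.02, -0.001, -0.015, -0.007]
t 14.35 tcp [507.8  69.   37.6] rpy [-3.141 -0.008  3.023] F [ 0.2 -0.7  0.2] gap 0.7 q [-0.08  0.43  1.86 -0.    0.86 -1.53]
[-0.0, 0.001, 0.002, -0.001, -0.015, -0.007]
t 14.35 tcp [507.8  69.   37.6] rpy [-3.141 -0.008  3.023] F [ 0.2 -0.7  0.2] gap 0.7 q [-0.08  0.43  1.86 -0.    0.86 -1.53]
[-0.027, 0.001, 0.002, -0.001, -0.015, -0.007]
```

Call:
carry_out(deltas=[1, -0.004, 0, 0.002, 0, -0.015, -0.007, 1, -0.012, 0, 0.002, 0, -0.015, -0.007, 1, -0.02, 0, 0.002, 0, -0.015, -0.007, 1, -0.028, 0, 0.002, 0, -0.015, -0.007, 1, -0.036, 0, 0.002, 0, -0.015, -0.007])

```text
time_s: 14.85
tcp_pos: [535.8, 65.7, 37.0]
tool_rot: [-3.141, 0.001, 3.026]
ft_force: [-0.0, 1.2, 0.9]
finger_gap: 0.1
```

Call:
carry_out(deltas=[1, -0.007, 0, 0, 0, 0, 0, 1, -0.014, 0, 0, 0, 0, 0, 1, -0.021, 0, 0, 0, 0, 0, 1, -0.028, 0, 0, 0, 0, 0, 1, -0.034, 0, 0, 0, 0, 0])

```text
time_s: 15.35
tcp_pos: [561.5, 62.7, 37.0]
tool_rot: [-3.141, 0.001, 3.026]
ft_force: [-1.3, 0.4, 0.9]
finger_gap: 0.7
```

```bash
python3 arc.py 0 55 1 0
```

```text
t 15.35 tip u,v,z 12.4 -2.6 14.8 rpy [-3.141e+00  1.000e-03  3.026e+00] F [-1.3  0.4  0.9] q [-0.09  0.5   1.74 -0.    0.91 -1.54]
0.0 [0.11, 0.003, 0.018, -0.001, 0.002, -0.001]
```

Call:
carry_out(deltas=[1, -0.005, 0, 0.001, 0, 0, 0, 1, -0.01, 0, 0.001, 0, 0, 0, 1, -0.015, 0, 0.001, 0, 0, 0, 1, -0.019, 0, 0.001, 0, 0, 0, 1, -0.022, 0, 0.001, 0, 0, 0])

```text
time_s: 15.85
tcp_pos: [578.3, 60.8, 36.2]
tool_rot: [-3.141, 0.001, 3.026]
ft_force: [-0.8, -0.2, 0.4]
finger_gap: 0.2
```

Call:
carry_out(deltas=[1, -0.002, 0, 0, 0, 0, 0, 1, -0.004, 0, 0, 0, 0, 0, 1, -0.004, 0, 0, 0, 0, 0])

```text
time_s: 16.15
tcp_pos: [579.1, 60.7, 36.0]
tool_rot: [-3.141, -0.003, 3.027]
ft_force: [-6.5, -0.2, 5.7]
finger_gap: 0.5
```

```bash
python3 arc.py 0 55 1 0
```

```text
t 16.15 tip u,v,z 30.1 -2.6 13.8 rpy [-3.141e+00 -3.000e-03  3.027e+00] F [-6.5 -0.2  5.7] q [-0.09  0.52  1.69 -0.    0.93 -1.54]
0.0 [0.133, 0.003, 0.017, -0.002, -0.006, -0.0]
```

It stopped at u = 30.1, which is where the lead edge belongs. I'll press a bit more to square it, then back off and look.

Call:
carry_out(deltas=[1, -0.004, 0, 0, 0, 0, 0, 1, -0.004, 0, 0, 0, 0, 0, 1, -0.004, 0, 0, 0, 0, 0])

```text
time_s: 16.45
tcp_pos: [579.3, 60.7, 35.8]
tool_rot: [-3.14, -0.009, 3.027]
ft_force: [-8.2, 1.1, 6.8]
finger_gap: 0.0
```

Call:
carry_out(deltas=[1, 0.006, 0, 0, 0, 0, 0, 1, 0.02, 0, -0.01, 0, 0, 0, 1, 0.06, 0, -0.06, 0, 0, 0, 1, 0.12, 0, -0.12, 0, 0, 0, 1, 0.18, 0, -0.18, 0, 0, 0])

```text
time_s: 16.95
tcp_pos: [464.0, 74.0, 153.7]
tool_rot: [-3.14, -0.008, 3.027]
ft_force: [0.2, 0.1, 1.2]
finger_gap: 0.6
```

Call:
carry_out(deltas=[1, 0.06, 0, -0.06, 0, 0, 0, 1, 0.12, 0, -0.1, 0, 0, 0, 1, 0.18, 0, -0.1, 0, 0, 0, 1, 0.18, 0, -0.1, 0, 0, 0])

```text
time_s: 17.35
tcp_pos: [326.7, 90.2, 231.3]
tool_rot: [-3.141, -0.006, 3.028]
ft_force: [0.2, -0.1, -1.1]
finger_gap: 0.8
```

```bash
python3 - <<'E'
from h import *
import json
a=[];ims={n:get_image(n)[:,:,::-1] for n in("scene","top")}
F=np.array(json.load(open("foot.json")));U=np.array([np.cos(.115),-np.sin(.115),0]);V=np.array([-U[1],U[0],0])
for n,im in ims.items():
    cv2.imwrite(f"pics/{n}_end.png",im)
    h=cv2.cvtColor(im,cv2.COLOR_BGR2HSV);c=proj(n,F+65*U)[0].astype(int)
    m=cv2.inRange(h,(40,90,30),(85,255,255));k=np.zeros_like(m);k[c[1]-30:c[1]+30,c[0]-30:c[0]+30]=1;m*=k
    P=ray(n,np.argwhere(m)[:,::-1],18)[:,:2].astype(np.float32);r=cv2.minAreaRect(P);d=np.r_[r[0],0]-F;print(n,len(P),r,d@U,d@V)
s=ims["scene"];t=ims["top"]
cv2.imwrite("pics/end.png",np.hstack([cv2.resize(s[190:290,310:440],(520,400),interpolation=2),cv2.resize(t[115:185,250:300+35],(280,400),interpolation=2)]))
E
```

```text
scene 314 ((624.6865844726562, 55.393157958984375), (48.65148162841797, 61.51685333251953), 83.08338928222656) 68.52448328909279 -2.6084084789058837
top 241 ((621.464599609375, 53.40718078613281), (50.33888244628906, 62.9853401184082), 83.06712341308594) 65.55166463457996 -4.950979937299754
```

View pics/end.png

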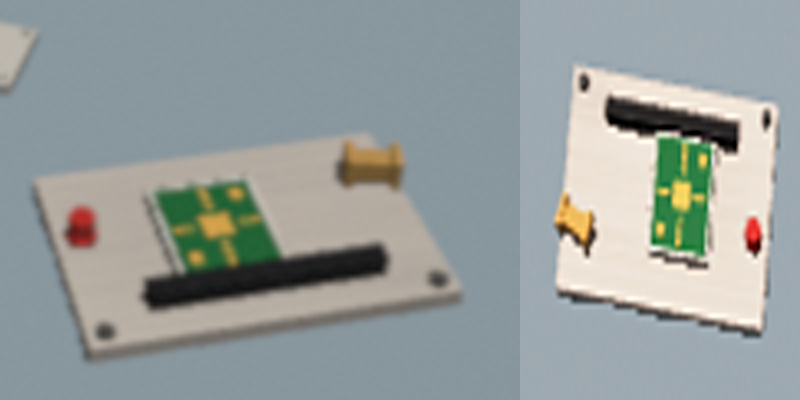

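The board lies green up, flush and square against the bar, and the load and red cap look untouched. I'll hand the job in.

```bash
python3 -c "
from bench import *
print(job_done())"
```

```text
the job is handed in; nothing more can be done
None
```

The board is flipped green face up and sits flush against the black stop bar; the job was handed in at about 17.5 s of the 56 s allowed. I pushed it square against the step with the closed fingertips, tipped it up at about 10 N, dragged it past vertical so it fell onto the plate, then pushed it home.

- **Failed try:** the first tip-up slipped because the push was too light, and the board fell back flat at the step. I went back and repeated it with more force.
- **Contact at home:** the push stopped hard at the stop. That put the board's leading edge at 30.1 mm on the plate, against 30 mm nominal.
- **Squareness:** the board measured -6.9° in both cameras; the plate itself measured -6.3° to -6.6°.
- **Camera disagreement:** the top camera put the board's centre at 65.6 mm and the scene camera at 68.5 mm, against 65 mm for home. Camera calibration is only good to about 2 mm, so I relied on the contact reading.
- **Other objects:** the load and red cap look unmoved in the last picture, but I did not measure them or the other loose items. The gripper had backed well clear, with no contact force, when I handed in.

I viewed 10 pictures.

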